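Try a stiff ignition lock: key in, turn and hold

TASK

Take the key with the square bow from the wooden key stand and push it fully home in the upright ignition lock, working it past the stiff pins. Then turn it clockwise (seen from above) as far as it goes, about a quarter turn, and keep hold of it there: the lock springs back if let go, so finish still gripping the key, turned and fully home. Leave the round-bowed key and the other parts where they are.

Things in the scene. Friction and masses are not known exactly. Their poses are not given: they have to be found in the camera images.
- key_square_bow (a point): Bow centre of the key to use: plain steel, flat SQUARE bow 32 wide (y) x 32 high x 8 mm thick (x: grip across it). Stands blade down; z up. Collar underside (18 x 9 mm, rests on stand or lock) 29 mm below this point; under it the blade, 10.4 (y) x 3.4 (x), reaches 25 mm down, its last 5 mm a V tip 2 mm thick. Same either way round. 40 g.
- key_round_bow (a point): Centre of the bow of the other key, which is too wide for the lock: smaller ROUND bow 24 mm across, 8 mm thick, its centre 25 mm above the collar's underside; blade 14 mm wide. Same axes.
- key_stand: Oblong wooden key stand, fixed, 60 (x) x 150 (y) x 34 mm high, with two slots 5 x 15 mm, 30 mm deep, 38 mm either side of its middle along y; one key stands in each, which in which varies. Origin at the centre of its underside. The keys' x is across the stand.
- ignition_lock: Fixed ignition lock: round alloy housing 48 mm across (60 at its foot) on a 100 x 70 x 8 mm steel plate, 58 mm high over its round steel bezel, which stands 1 mm above the keyhole mouth. Origin at underside centre, z up, axes as point lock_mouth. Two sprung pins, centred 9 and 17 mm below the mouth, stick into the keyway; each takes about 6 to 18 N of push to pass.
- lock_mouth (a point): Centre of the keyhole mouth, on the flat top of the brass barrel, 57 mm above the bench. With the barrel at rest the keyhole is 12 mm long along this point's y and 5 mm wide along its x, its edge chamfered 1.5 mm, deeper than the blade; z up. With the key home the bow centre stands 29 mm above this point.
- barrel (a joint): Turn of the lock's barrel (rad): 0 at rest, grows clockwise seen from above, stop at 1.5. Springs back to 0; takes about 0.14 N m to hold at the stop. The key has up to 0.15 rad of play in the keyhole before the barrel follows.
- hub_spacer: Alloy spacer, 38 mm across, 30 mm high, bystander; origin at underside centre.
- lock_nut: Large nut, 41 mm across, 16 mm high, bystander; origin at underside centre.
- bearing_1: Ball bearing lying flat, 47 mm across, 14 mm high, bystander; origin at underside centre.
- feeler_set: Folded feeler gauge set, 18 x 100 x 14 mm, bystander; origin at underside centre.
- bolt_2: Hex bolt standing on its head, 22 mm across, 55 mm high, bystander; origin at underside centre.
- piston_2: Piston standing on its skirt, 55 mm across, 48 mm high, bystander; origin at underside centre.

How it is judged (in metres and radians):
On the way, in this order (a step that is already met when the one before it is completed fails the run):
1. the square-bowed key is fully home in the lock, not yet turned (horizontal distance between key_square_bow and lock_mouth below 0.005 m and z of key_square_bow in the frame of lock_mouth below 0.0325 m and angle between key_square_bow's own z axis and vertical below 0.15 rad and value of joint barrel below 0.35 rad), for 0.1 s.
2. the key, home, has turned the barrel about a quarter turn and is held there for half a second (value of joint barrel above 1.15 rad and z of key_square_bow in the frame of lock_mouth below 0.0335 m and contact force between the fingers and key_square above 1 N), for 0.5 s.
At the end, for the whole second after the job is handed in: The square-bowed key is home in the lock (bow centre within 6 mm of the keyhole's axis and less than 33.5 mm above its mouth, upright within 0.15 rad), the barrel is turned past 1.15 rad and the fingers still grip the key with more than 1 N (all of step 2 and horizontal distance between key_square_bow and lock_mouth below 0.006 m and angle between key_square_bow's own z axis and vertical below 0.15 rad); the arm keeps its last pose, push and grip.
It fails at once if the round-bowed key was disturbed (distance of key_round_bow from where it was at the start of the episode above 0.02 m).
It fails at once if another part was knocked away (distance of any of hub_spacer, lock_nut, bearing_1, feeler_set, bolt_2, piston_2 from where it was at the start of the episode above 0.03 m).
It also fails if it takes over 48 s, if anything falls off the work surface, if the arm or the gripper's body presses on something with over 40 N, if the wrist force passes 120 N, or if a joint passes its speed limit or range.

ROBOT

A 6-joint arm with a two-finger parallel gripper is mounted at the origin on a cart in front of the work surface, level with it; the furniture and walls round the work are solid. World frame = base frame: x ahead of the robot, y to its left, z up, the work surface at z = 0. Lengths are in mm, angles in degrees, forces in N, time in s.
With the tool pointing down it reaches from about 300 to 850 mm from the base axis. Payload 4.2 kg.
Tool frame: the origin (TCP) lies between the finger pads; the fingertips stand 11 mm ahead of it and the grasp point (between the pads) lies 8 mm behind it (env.tips_ahead is the distance from the TCP to the fingertips, in mm); z points along the fingers, y is the line along which they close (so a half turn about z gives the same grasp; the last joint's range is limited). The gripper opens to 91 mm and grips with 3 to 60 N. Pads are 32 mm wide; open, the fingers measure 118 mm over their backs; the gripper's body (76 mm by 178 mm) begins 60 mm behind the grasp point.
Start: joints at [73.396, 18.312, 89.639, -0, 72.044, -1.146], TCP at [153.261, 554.214, 224.976] pointing down, gripper open.
Joint ranges: [-177.97, 177.97], [-48.28, 115.42], [12.27, 149.76], [-77.06, 257.06], [2.81, 150.46], [-146.56, 146.56]. Speed limits (degrees/s): [147.25, 147.25, 180, 180, 180, 180].

INTERFACE

Orientations are given as [roll, pitch, yaw] about the fixed x, y, z axes, in that order (R = Rz(yaw) Ry(pitch) Rx(roll)).
In Python, from workcell import env, cams gives the robot as it stands.
- The arm moves only by the tool step_arm, never from a script. Its arguments are lists of equal length, an entry for each row: "linear": the shift along the tool's x, y, z in units of 30 cm (1.0 is 30 cm), a list of three; "turn": the turn about the tool's z in units of 360 degrees (1.0 is 360 degrees). In form: {"linear": [[tx, ty, tz], ...], "turn": [turn, ...]}. A call has 1 to 20 rows; each row is the pose to reach, as a shift and turn from the pose commanded when the call began, along the tool's axes at that moment, turning the shorter way round; what a row does not reach only later rows make up. A row lasts 1/8 s, in which the tool goes at most 62.5 mm and 10.7 degrees, less where a joint would pass 70% of its speed; a pose out of reach is approached as far as the arm can. A call with a number of a shift or a turn outside -1 to 1 is refused whole. A call with a gripper value outside its range is refused whole. "fingers" is the closure, from -1 (fully open) to 1 (shut), so that 0 is half open, set as the call begins (left out, the last holds). The fingers move at their own pace and stop on an object; "force" is the grip in N (left out, the last holds). Time passes only in rows, so rows that repeat a pose let the fingers close. It gives the time, the measured TCP pose, the force, the opening and the grip force at its end, in the units of the state.
- env.state(): the state, without advancing time (a new reading comes with each control period).
- cams.grab_frame(name): name is "scene" or "top" or "wrist"; returns a dict with "color" (480x640x3 uint8, blue, green, red), "fx", "fy", "cx", "cy" (pixels), "extrinsics" (4x4, takes a point from camera to world coordinates); the wrist camera has in their place "tool_from_camera" (4x4, takes a point from camera to tool coordinates, whose origin is the TCP and whose axes are the flange's). Camera axes: x right, y down, z forward; pixel columns grow to the right and rows downward; lengths in mm; the calibration is good to about 2 mm. A picture is of the moment at which its call begins: read the wrist's pose just before it. There is no depth.
- env.job_done(): hands the job in; it is judged then, once.
The state is a dict: "time_s": time; "qpos": joint angles; "qvel": joint speeds; "effort": joint torques, N m; "ee_pos": TCP position; "ee_rot": TCP orientation; "force": force on the tool from outside, world axes, zero at the start; "torque": the same for the moment, N m; "gripper_width": finger opening in mm; "gripper_force": force on a finger pad.
Only numpy, scipy, OpenCV 4.12 (cv2) and the standard library are available. Lean on these libraries where they do the work, as an engineer would, in place of code of your own. Each camera call takes 0.05 s, during which the arm holds its last target. There are 200 camera calls.

## Working session

There is one attempt and no reset: what is moved stays moved. The work goes in short steps, Python scripts to look and compute and a tool call to move; the robot and the scene stay as the last step left them, time stands still between calls to the robot, and variables do not carry over. Pictures are saved under pics/ and viewed, at most 10 in all, crops included, and the job is handed in when it is done.

Besides the shell and the picture viewer there is one more tool, called by a JSON object that holds its "fn" and its "kwargs", one argument or row to a line. step_arm: Moves the arm, as the interface text tells. Its arguments: {"type":"object","properties":{"linear":{"type":"array"},"turn":{"type":"array"},"fingers":{"type":"number"},"force":{"type":"number"}},"required":["linear","turn"]}

```bash
mkdir -p pics
python3 - <<'E'
from workcell import env,cams
import cv2,numpy as np
s=env.state();print(s)
for n in("scene","top"):
    f=cams.grab_frame(n);cv2.imwrite(f"pics/{n}0.png",f["color"]);print(n,f["fx"],f["fy"],f["cx"],f["cy"],np.round(f["extrinsics"],4).tolist())
E
```

```text
{'time_s': 0.0, 'qpos': array([ 7.33945541e+01,  1.83520181e+01,  8.97075888e+01,  4.65531020e-04,
        7.20434713e+01, -1.14454693e+00]), 'qvel': array([-0.1226543 ,  0.10134449, -0.09804757, -0.09200819,  0.0041644 ,
       -0.0110356 ]), 'effort': array([-3.00950465e-03, -4.12463737e+01, -2.31971580e+01,  7.25627365e-02,
        4.58649639e-02, -1.45558815e-04]), 'ee_pos': array([153.12629487, 553.72327701, 224.1084725 ]), 'ee_rot': array([-1.79896951e+02, -2.50147161e-03,  1.64538955e+02]), 'force': array([-1.00037649, -0.01551361, -0.35737191]), 'torque': array([-0.05217627, -0.02571584,  0.00226464]), 'gripper_force': 0.0, 'gripper_width': 91.2433951899832}
scene 534.8127788291741 534.8127788291741 320.036102356905 236.50732301046241 [[0.5436, -0.4591, 0.7027, -143.2446], [-0.8393, -0.2911, 0.4592, -475.0841], [-0.0063, -0.8394, -0.5435, 620.5545], [0.0, 0.0, 0.0, 1.0]]
top 492.55200399076057 492.55200399076057 320.37367112948783 244.19389350684656 [[0.0113, -0.9813, 0.1922, 353.0894], [-0.9997, -0.007, 0.023, -19.9745], [-0.0213, -0.1924, -0.9811, 1197.7466], [0.0, 0.0, 0.0, 1.0]]
```

View pics/top0.png

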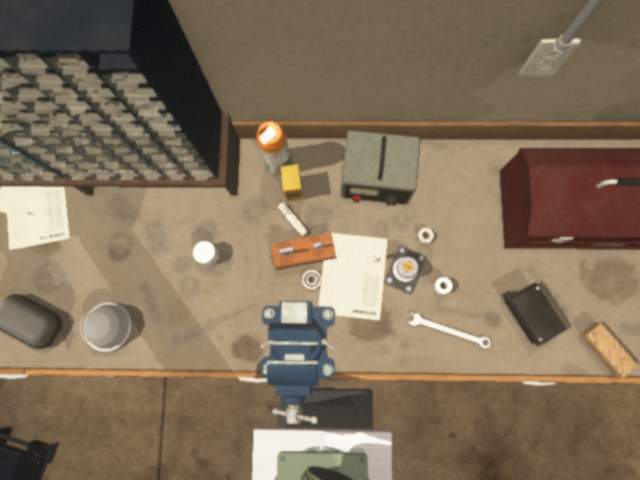

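View pics/scene0.png

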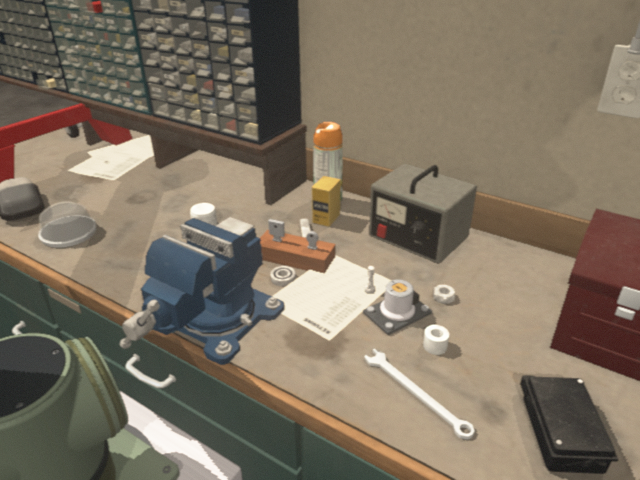

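The top view shows the stand at about (303,250), the lock at (405,268) and the vise at (298,340). In the scene view the square key is at (277,230), the round one at (312,238) and the lock at (398,290). I'll zoom in.

Run:
```python
import cv2,numpy as np
a=cv2.imread("pics/top0.png")[195:305,265:445];b=cv2.imread("pics/scene0.png")[205:345,250:450]
a=cv2.resize(a,(720,440)[0:2],interpolation=cv2.INTER_CUBIC);cv2.imwrite("pics/c1.png",a)
cv2.imwrite("pics/c2.png",cv2.resize(b,None,fx=4,fy=4,interpolation=cv2.INTER_CUBIC))
```

```text
(no output)
```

View pics/c1.png

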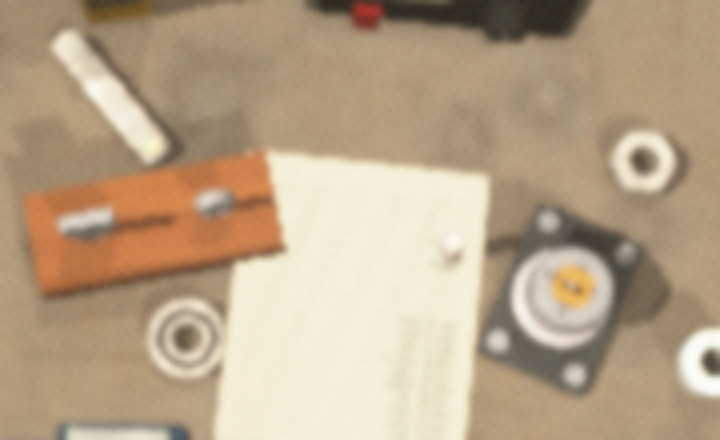

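View pics/c2.png

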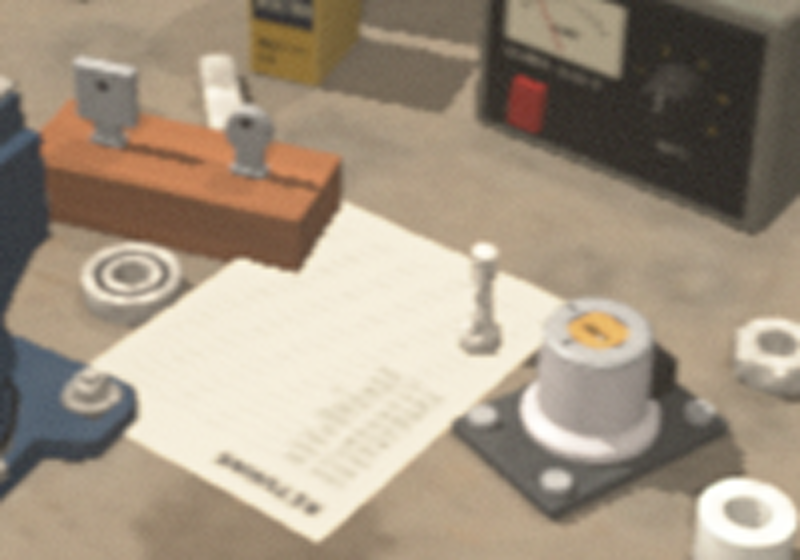

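The square bow is the left one in both crops: (87,218) top and (105,92) scene. The lock mouth is at (574,288) top and (599,329) scene.

```bash
cat > h.py <<'E'
import numpy as np
C={"scene":(534.8128,320.036,236.507,[[0.5436,-0.4591,0.7027,-143.2446],[-0.8393,-0.2911,0.4592,-475.0841],[-0.0063,-0.8394,-0.5435,620.5545]]),
"top":(492.552,320.374,244.194,[[0.0113,-0.9813,0.1922,353.0894],[-0.9997,-0.007,0.023,-19.9745],[-0.0213,-0.1924,-0.9811,1197.7466]])}
def ray(f,cx,cy,E,u,v):
    E=np.array(E);d=E[:3,:3]@[(u-cx)/f,(v-cy)/f,1];return E[:3,3],d
def atz(o,d,z): return o+d*(z-o[2])/d[2]
def P(n,u,v,z): return np.round(atz(*ray(*C[n],u,v),z),1)
E
python3 - <<'E'
from h import *
t=lambda x,y:(265+(x+.5)/4-.5,195+(y+.5)/4-.5)
s=lambda x,y:(250+(x+.5)/4-.5,205+(y+.5)/4-.5)
print("bow",P("top",*t(87,218),77),P("scene",*s(105,92),63))
print("round",P("top",*t(215,198),70),P("scene",*s(249,130),59))
print("lock",P("top",*t(574,288),57),P("scene",*s(599,329),57))
q=[P("top",*t(x,y),34) for x,y in((28,195),(265,150),(287,250),(43,296))];print("stand",q)
for a,b in((0,1),(3,2)):
    d=q[b]-q[a];print(np.degrees(np.arctan2(-d[0],-d[1])) if 0 else np.degrees(np.arctan2(d[0],-d[1])),np.linalg.norm(d))
q=[P("top",*t(x,y),8) for x,y in((540,203),(643,240),(585,395),(478,352))];print("plate",q,sum(q)/4)
for a,b in((0,3),(1,2),(0,1)):
    d=q[b]-q[a];print(np.degrees(np.arctan2(d[1],d[0])),np.linalg.norm(d))
print("bolt",P("top",*t(448,250),50),"bear",P("top",*t(187,338),14),"nut",P("top",*t(643,162),16),"spacer",P("top",*t(712,362),30),"vise",P("top",298,303,150),P("top",298,303,100),"feeler",P("top",*t(155,145),14))
E
```

```text
bow [560.4  85.   77. ] [558.1  87.   63. ]
round [574.1  11.1  70. ] [572.5  11.5  59. ]
lock [ 524.7 -198.4   57. ] [ 525.7 -197.3   57. ]
stand [array([582.2, 125. ,  34. ]), array([611. , -17.8,  34. ]), array([549.8, -31.4,  34. ]), array([520.8, 114.2,  34. ])]
11.402494234389073 145.6752552769344
11.264519712449543 148.4599609322325
plate [array([ 584.6, -186.5,    8. ]), array([ 562. , -248.7,    8. ]), array([ 467.2, -211.2,    8. ]), array([ 492.6, -147.3,    8. ])] [ 526.6   -198.425    8.   ]
156.92177859395917 100.00319994880164
158.41775362867472 101.94748648201191
-109.96831287918381 66.17854637267277
bolt [ 547.8 -126.    50. ] bear [498.8  28.6  14. ] nut [ 609.  -248.6   16. ] spacer [ 485.3 -282.9   30. ] vise [430.9  50.6 150. ] [434.7  54.  100. ] feeler [618.1  50.1  14. ]
```

{"fn": "step_arm", "kwargs": {
  "linear": [
    [-0.2,-0.13,0],
    [-0.4,-0.266,0],
    [-0.6,-0.4,0],
    [-0.8,-0.532,0],
    [-0.86,-0.572,0],
    [-0.86,-0.572,0],
    [-0.86,-0.572,0],
    [-0.86,-0.572,0]
  ],
  "turn": [0.029,0.058,0.087,0.116,0.145,0.174,0.176,0.176],
  "fingers": -1
}}

```text
time_s: 1.1
ee_pos: [355.8, 320.3, 224.8]
ee_rot: [-180.0, 0.0, 101.4]
force: [0.1, 0.4, -0.2]
gripper_width: 90.9
gripper_force: 0.0
```

{"fn": "step_arm", "kwargs": {
  "linear": [
    [-0.18,0.1,0],
    [-0.36,0.2,0],
    [-0.54,0.31,0],
    [-0.72,0.41,0],
    [-0.895,0.515,0],
    [-0.895,0.515,0],
    [-0.895,0.515,0],
    [-0.895,0.515,0]
  ],
  "turn": [0,0,0,0,0,0,0,0]
}}

```text
time_s: 2.1
ee_pos: [558.9, 88.2, 225.0]
ee_rot: [-180.0, -0.0, 101.4]
force: [-1.6, 0.5, -0.2]
gripper_width: 91.1
gripper_force: 0.0
```

```bash
cat >> h.py <<'E'
def look(out):
    from workcell import env,cams
    import cv2
    from scipy.spatial.transform import Rotation as R
    s=env.state();f=cams.grab_frame("wrist");cv2.imwrite(out,f["color"])
    T=np.eye(4);T[:3,:3]=R.from_euler("xyz",s["ee_rot"],degrees=True).as_matrix();T[:3,3]=s["ee_pos"]
    np.savez(out[:-4],E=T@f["tool_from_camera"],k=[f["fx"],f["cx"],f["cy"]])
    print(s["time_s"],s["ee_pos"],s["ee_rot"],s["force"],np.round(f["tool_from_camera"],3).tolist())
def W(out,u,v,z):
    d=np.load(out[:-4]+".npz");return np.round(atz(*ray(*d["k"],d["E"],u,v),z),1)
E
python3 -c "
from h import *
look('pics/w1.png')"
```

```text
2.1 [558.86042107  88.16620968 225.02411015] [-1.79979970e+02 -2.34518028e-02  1.01350684e+02] [-1.56941694  0.52236503 -0.17346544] [[-0.001, -0.972, -0.233, 65.673], [1.0, -0.001, -0.0, 1.007], [-0.0, -0.233, 0.972, -160.228], [0.0, 0.0, 0.0, 1.0]]
```

View pics/w1.png

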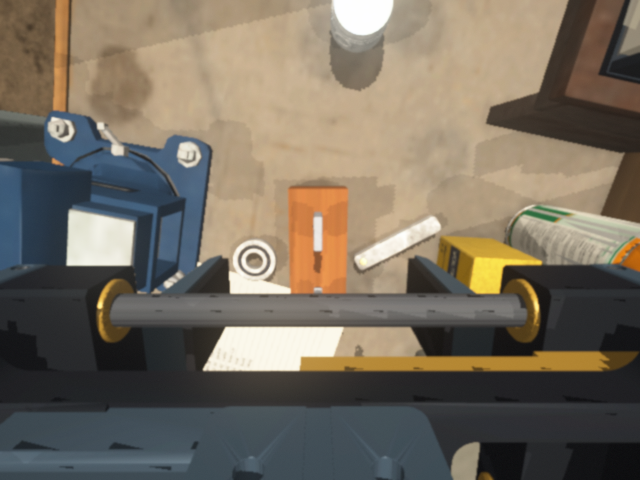

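The wrist view shows the stand (edges at columns 290/347, aligned with the image) with the square bow at (318,232). I'll measure it by its grey colour.

Run:
```python
from h import *
import cv2
im=cv2.imread("pics/w1.png").astype(int)
c=im[200:300,296:342]
m=(c.min(2)>110).astype(np.uint8)
n,l,st,ce=cv2.connectedComponentsWithStats(m)
for i in range(1,n):
    if st[i,4]>20:
        print(st[i]+[296,200,0,0,0],ce[i]+[296,200])
ys,xs=np.nonzero(l==1+np.argmax(st[1:,4]))
for y in range(0,60,4): print(y+200,c[y,14:32].min(1))
for y in range(200,260,1): print(im[y,318].tolist(),end=' ')
# stand edges
for y in (196,215,240,270):
    r=(im[y,:,2]-im[y,:,0]);k=np.nonzero(r[270:370]>60)[0]+270;print(y,k.min(),k.max())
```

```text
[313 212  10  40 384] [317.5234375 231.765625 ]
[313 287  10   6  54] [317.66666667 289.5       ]
[310 298  17   2  22] [318.90909091 298.72727273]
200 [72 73 74 74 74 74 74 74 72 72 74 76 75 75 75 74 74 76]
204 [72 73 72 72 73 73 73 73 72 72 72 74 76 76 74 74 75 75]
208 [67 68 68 71 72 73 73 74 71 73 73 74 75 76 76 76 75 73]
212 [ 68  68  69  82 110 129 133 133 134 132 126 107  87  77  76  77  74  74]
216 [ 67  68  78 109 148 170 176 177 177 177 173 153 115  79  69  70  69  69]
220 [ 67  69  94 159 208 226 228 230 230 229 225 200 144  86  69  68  69  67]
224 [ 66  67  93 156 204 224 227 228 228 228 225 202 145  89  69  69  67  67]
228 [ 67  67  91 153 204 224 228 229 228 228 223 198 144  86  69  69  67  68]
232 [ 68  67  84 138 195 222 226 226 226 225 221 197 143  90  75  75  72  71]
236 [ 67  69  85 140 199 226 230 230 229 227 222 197 143  91  75  74  74  75]
240 [ 72  74  89 140 194 222 227 228 228 229 226 201 146  93  75  74  75  75]
244 [ 73  73  90 142 197 223 228 228 228 228 222 198 143  92  75  75  74  75]
248 [ 73  74  89 140 194 218 223 225 225 226 222 196 142  91  75  75  
[... 409 characters left out ...]
, 230, 234] [229, 232, 237] [230, 233, 237] [229, 233, 237] [229, 233, 237] [228, 232, 236] [228, 232, 235] [228, 232, 236] [227, 231, 235] [228, 232, 236] [228, 232, 236] [229, 232, 236] [228, 232, 236] [227, 231, 235] [226, 230, 234] [226, 230, 234] [228, 231, 236] [229, 232, 236] [229, 233, 237] [230, 233, 237] [230, 234, 238] [230, 233, 237] [228, 232, 236] [228, 232, 236] [228, 232, 236] [228, 233, 236] [228, 233, 236] [228, 232, 235] [228, 232, 236] [227, 231, 235] [225, 230, 234] [220, 227, 231] [192, 201, 211] [129, 144, 170] [70, 100, 146] [52, 88, 141] [50, 87, 140] [51, 87, 140] [50, 85, 139] [51, 86, 139] [51, 85, 138] [52, 86, 139] 196 287 348
215 270 348
240 287 347
270 288 346
```

Run:
```python
from h import *
a=W("pics/w1.png",317.7,216,79);b=W("pics/w1.png",317.7,250.7,79);print(a,b,(a+b)/2,np.linalg.norm(a-b))
d=a-b;print(np.degrees(np.arctan2(d[1],d[0])))
for u in(288,347.5):print(W("pics/w1.png",u,240,34))
```

```text
[556.5 103.9  79. ] [562.7  72.6  79. ] [559.6   88.25  79.  ] 31.908149429260252
101.20428579686039
[532.7  66.1  34. ]
[593.   78.1  34. ]
```

{"fn": "step_arm", "kwargs": {
  "linear": [
    [0,0,0.12],
    [0,0,0.25],
    [0,0,0.36],
    [0,0,0.46],
    [0,0.002,0.52],
    [0,0.002,0.557],
    [0,0.002,0.557],
    [0,0.002,0.557],
    [0,0.002,0.557]
  ],
  "turn": [0,0,0,0,0,0,0,0,0]
}}

```text
time_s: 3.28
ee_pos: [561.0, 86.9, 58.8]
ee_rot: [179.9, 0.0, 101.2]
force: [-1.1, -0.2, 0.0]
gripper_width: 91.1
gripper_force: 0.0
```

{"fn": "step_arm", "kwargs": {
  "linear": [
    [0,0,0],
    [0,0,0],
    [0,0,0],
    [0,0,0],
    [0,0,0],
    [0,0,0],
    [0,0,0],
    [0,0,0],
    [0,0,0],
    [0,0,0]
  ],
  "turn": [0,0,0,0,0,0,0,0,0,0],
  "fingers": 1,
  "force": 55
}}

```text
time_s: 4.53
ee_pos: [559.7, 86.6, 57.7]
ee_rot: [-179.9, -0.0, 101.2]
force: [-2.3, -0.6, 1.0]
gripper_width: 7.4
gripper_force: 55.0
```

{"fn": "step_arm", "kwargs": {
  "linear": [
    [0,0,-0.08],
    [0,0,-0.2],
    [0,0,-0.36],
    [0,0,-0.5],
    [0,0,-0.5],
    [-0.15,-0.05,-0.5],
    [-0.3,-0.1,-0.5],
    [-0.45,-0.15,-0.5],
    [-0.6,-0.2,-0.5],
    [-0.75,-0.25,-0.5],
    [-0.85,-0.28,-0.5],
    [-0.908,-0.297,-0.5],
    [-0.908,-0.297,-0.5],
    [-0.908,-0.297,-0.5],
    [-0.908,-0.297,-0.5]
  ],
  "turn": [0,0,0,0,0,0.015,0.03,0.045,0.06,0.075,0.09,0.093,0.093,0.093,0.093]
}}

```text
time_s: 6.4
ee_pos: [526.0, -196.6, 207.8]
ee_rot: [-180.0, -0.0, 67.8]
force: [0.7, -0.2, -0.6]
gripper_width: 8.1
gripper_force: 55.0
```

```bash
python3 -c "
from h import *
look('pics/w2.png')
import cv2
cv2.imwrite('pics/w2c.png',cv2.resize(cv2.imread('pics/w2.png')[130:330,220:420],(600,600),interpolation=cv2.INTER_CUBIC))"
```

```text
6.4 [ 526.01354247 -196.62238064  207.78524579] [-1.79988339e+02 -2.42086903e-02  6.78073488e+01] [ 0.68177784 -0.20005552 -0.59733654] [[-0.001, -0.972, -0.233, 66.157], [1.0, -0.001, -0.0, 0.6], [-0.0, -0.233, 0.972, -160.227], [0.0, 0.0, 0.0, 1.0]]
```

View pics/w2c.png

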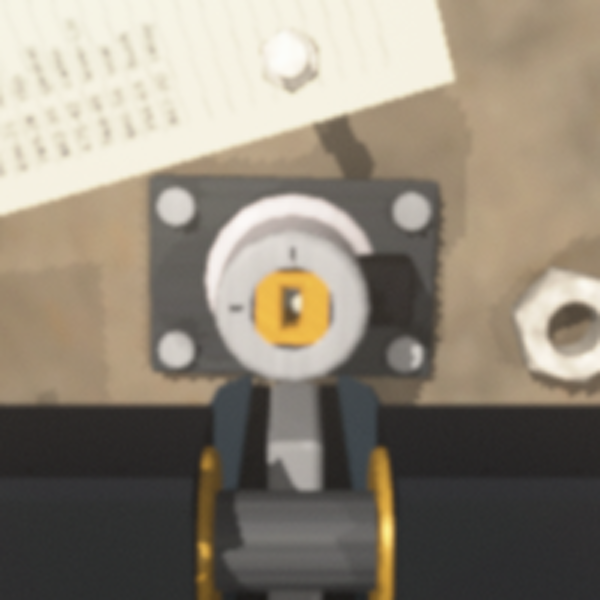

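The keyhole at crop (291,307) runs up-down in the image, so it is aligned with the tool x axis. The plate shows a tilt of about 1.4°, and the key stays edge-on at column 295. Next I'll measure the brass barrel and look closely at the key tip.

Run:
```python
from h import *
import cv2
im=cv2.imread("pics/w2.png");I=im.astype(int)
m=((I[:,:,2]-I[:,:,0]>70)&(I[:,:,2]>150));m[:200]=0;m[260:]=0;m[:,:290]=0;m[:,345:]=0
ys,xs=np.nonzero(m);print(xs.min(),xs.max(),ys.min(),ys.max())
h=cv2.convexHull(np.c_[xs,ys].astype(np.int32));(c,ax,an)=cv2.fitEllipse(h);print(c,ax,an)
p=W("pics/w2.png",*c,57);print("mouth",p)
psi=np.radians(67.81);x=np.array([np.cos(psi),np.sin(psi)]);y=np.array([np.sin(psi),-np.cos(psi)])
d=p[:2]-[526.01,-196.62];print("tool xy",d@x,d@y)
q=lambda u,v:(220+(u+.5)/3-.5,130+(v+.5)/3-.5)
# bolts on plate (tops approx z=12)
B=[W("pics/w2.png",*q(*b),11) for b in((175,206),(411,211),(404,354),(177,350))]
for a,b in((0,1),(3,2)):
    e=B[b]-B[a];print(np.degrees(np.arctan2(e[1],e[0])),np.linalg.norm(e))
for a,b in((0,3),(1,2)):
    e=B[b]-B[a];print(np.degrees(np.arctan2(e[1],e[0])),np.linalg.norm(e))
print(sum(B)/4)
cv2.imwrite("pics/w2d.png",cv2.resize(im[215:300,280:360],(640,680)[0:2],interpolation=cv2.INTER_CUBIC)[:600])
```

```text
305 329 220 244
(316.7178649902344, 232.42628479003906) (26.73093032836914, 28.274368286132812) 89.28465270996094
mouth [ 525.7 -196.    57. ]
tool xy 0.4570000924362087 -0.5212014154943063
-23.44176408901591 80.43904524545279
-23.358555322474555 79.9527985751593
-113.06461777376099 50.53998417095123
-113.61636483523831 50.42301062015239
[ 525.7   -196.175   11.   ]
```

View pics/w2d.png

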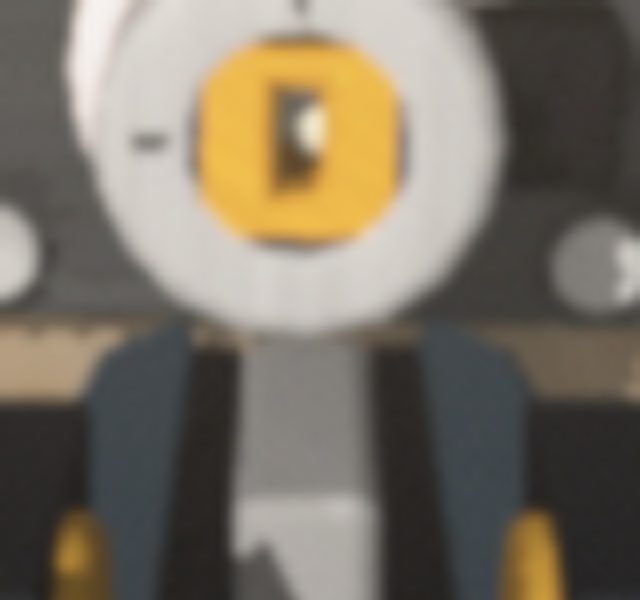

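The bow's near top edge is at about (318.2,276.6) px. From that I can get the key's offset in the grip.

Run:
```python
from h import *
psi=np.radians(67.81);x=np.array([np.cos(psi),np.sin(psi)]);y=np.array([np.sin(psi),-np.cos(psi)])
for u,v,z in((318.1,276.5,229),(313.5+4.4,257.5,197)):
    d=W("pics/w2.png",u,v,z)[:2]-[526.01,-196.62];print(d@x,d@y)
```

```text
17.902333132831014 0.6789465377631204
16.972744326657068 0.5181216285106363
```

{"fn": "step_arm", "kwargs": {
  "linear": [
    [-0.004,-0.0035,0.08],
    [-0.004,-0.0035,0.18],
    [-0.004,-0.0035,0.27],
    [-0.004,-0.0035,0.32],
    [-0.004,-0.0035,0.32],
    [-0.004,-0.0035,0.32],
    [-0.004,-0.0035,0.33],
    [-0.004,-0.0035,0.34],
    [-0.004,-0.0035,0.345],
    [-0.004,-0.0035,0.35],
    [-0.004,-0.0035,0.355],
    [-0.004,-0.0035,0.355],
    [-0.004,-0.0035,0.355]
  ],
  "turn": [0.0034,0.0034,0.0034,0.0034,0.0034,0.0034,0.0034,0.0034,0.0034,0.0034,0.0034,0.0034,0.0034]
}}

```text
time_s: 8.07
ee_pos: [524.5, -198.5, 101.4]
ee_rot: [180.0, -0.0, 66.5]
force: [0.9, -0.2, -0.2]
gripper_width: 7.9
gripper_force: 55.0
```

{"fn": "step_arm", "kwargs": {
  "linear": [
    [0,0,0.005],
    [0,0,0.01],
    [0,0,0.015],
    [0,0,0.02],
    [0,0,0.025],
    [0,0,0.025]
  ],
  "turn": [0,0,0,0,0,0]
}}

```text
time_s: 8.82
ee_pos: [523.8, -198.0, 93.7]
ee_rot: [-179.9, -0.0, 66.5]
force: [-2.2, 2.6, 2.9]
gripper_width: 7.7
gripper_force: 55.0
```

{"fn": "step_arm", "kwargs": {
  "linear": [
    [0,0,0.007],
    [0,0,0.014],
    [0,0,0.021],
    [0,0,0.028],
    [0,0,0.028]
  ],
  "turn": [0,0,0,0,0]
}}

```text
time_s: 9.45
ee_pos: [525.1, -198.6, 85.4]
ee_rot: [179.9, -0.0, 66.5]
force: [-0.2, 1.7, 0.7]
gripper_width: 7.9
gripper_force: 55.0
```

{"fn": "step_arm", "kwargs": {
  "linear": [
    [0,0,0.005],
    [0,0,0.01],
    [0,0,0.015],
    [0,0,0.015]
  ],
  "turn": [0,0,0,0]
}}

```text
time_s: 9.95
ee_pos: [525.1, -198.6, 81.0]
ee_rot: [179.9, -0.0, 66.5]
force: [0.7, 2.5, 1.9]
gripper_width: 7.6
gripper_force: 55.0
```

{"fn": "step_arm", "kwargs": {
  "linear": [
    [0,0,0.003],
    [0,0,0.007],
    [0,0,0.01],
    [0,0,0.01]
  ],
  "turn": [0,0,0,0]
}}

```text
time_s: 10.45
ee_pos: [525.1, -198.6, 80.5]
ee_rot: [179.9, -0.0, 66.5]
force: [-4.4, 3.5, 17.2]
gripper_width: 7.6
gripper_force: 55.0
```

{"fn": "step_arm", "kwargs": {
  "linear": [
    [0,0,0.003],
    [0,0,0.005],
    [0,0,0.005],
    [0,0,0.005]
  ],
  "turn": [0,0,0,0]
}}

```text
time_s: 10.95
ee_pos: [525.2, -198.6, 80.4]
ee_rot: [179.8, -0.0, 66.5]
force: [-5.6, 5.6, 26.0]
gripper_width: 7.8
gripper_force: 55.0
```

Run:
```python
from h import *
import cv2
from workcell import cams
f=cams.grab_frame("scene")["color"]
cv2.imwrite("pics/s2.png",cv2.resize(f[220:340,330:470],None,fx=5,fy=5,interpolation=cv2.INTER_CUBIC))
```

```text
(no output)
```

View pics/s2.png

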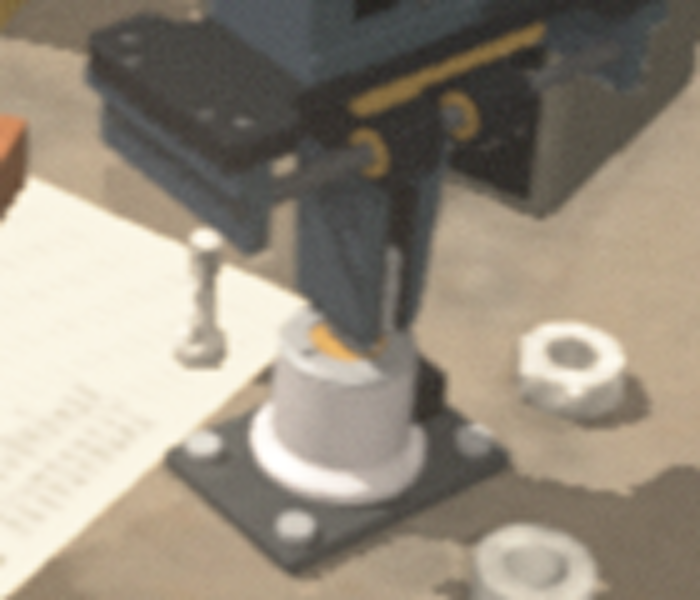

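Blocked hard at the expected home height (z 80.4) under 26 N, and the picture shows the bow just above the barrel at (392,290), so the key is home. Now I'll turn it, keeping some downward push.

{"fn": "step_arm", "kwargs": {
  "linear": [
    [0.001,-0.003,-0.003],
    [0.001,-0.004,-0.003],
    [0.0013,-0.0048,-0.003],
    [0.0017,-0.0055,-0.003],
    [0.0021,-0.0063,-0.003],
    [0.0027,-0.007,-0.003],
    [0.0033,-0.0076,-0.003],
    [0.004,-0.008,-0.003],
    [0.0049,-0.0084,-0.003],
    [0.0049,-0.0084,-0.003]
  ],
  "turn": [0,0.025,0.05,0.075,0.1,0.125,0.15,0.175,0.2,0.2]
}}

```text
time_s: 12.25
ee_pos: [523.5, -197.2, 80.4]
ee_rot: [179.9, -0.2, -5.5]
force: [-4.2, 1.8, 20.2]
gripper_width: 7.8
gripper_force: 55.0
```

{"fn": "step_arm", "kwargs": {
  "linear": [
    [0.0002,-0.0013,0],
    [0.0005,-0.0026,0],
    [0.0005,-0.0026,0],
    [0.0005,-0.0026,0]
  ],
  "turn": [0.02,0.04,0.05,0.05]
}}

```text
time_s: 12.75
ee_pos: [523.8, -196.5, 80.4]
ee_rot: [179.9, -0.2, -23.5]
force: [-4.2, 1.4, 19.8]
gripper_width: 7.8
gripper_force: 55.0
```

```bash
python3 -c "
from workcell import env
s=env.state();print(s)"
```

```text
{'time_s': 12.75, 'qpos': array([-21.69718236,  24.27641175, 103.37507559,  -0.10460101,
        52.1279283 ,  91.85530926]), 'qvel': array([ 0.16859142, -0.1023449 , -0.02332328,  0.04174986,  0.04090138,
       -0.67556617]), 'effort': array([ 1.71458378e-02, -3.16629803e+01, -1.53073257e+01,  2.11831061e-01,
       -1.65139686e+00,  1.92430406e-01]), 'ee_pos': array([ 523.77557373, -196.53244051,   80.43022271]), 'ee_rot': array([179.92436598,  -0.22310361, -23.48828869]), 'force': array([-4.20751992,  1.36345907, 19.75396831]), 'torque': array([0.22249187, 1.07389557, 0.08054332]), 'gripper_force': 55.00587522983551, 'gripper_width': 7.815944864962076}
```

{"fn": "step_arm", "kwargs": {
  "linear": [
    [0,0,0],
    [0,0,0],
    [0,0,0],
    [0,0,0],
    [0,0,0],
    [0,0,0]
  ],
  "turn": [0.008,0.012,0.012,0.012,0.012,0.012]
}}

```text
time_s: 13.5
ee_pos: [523.8, -196.4, 80.4]
ee_rot: [179.9, -0.2, -27.8]
force: [-3.6, 1.5, 20.6]
gripper_width: 7.8
gripper_force: 55.0
```

```bash
python3 -c "
from h import *
look('pics/w3.png')
from workcell import env
s=env.state();print(s['torque'],s['effort'][5])
import cv2
cv2.imwrite('pics/w3c.png',cv2.resize(cv2.imread('pics/w3.png')[170:350,220:420],(666,600),interpolation=cv2.INTER_CUBIC))"
```

```text
13.5 [ 523.78466414 -196.42797722   80.40883294] [179.94774492  -0.22109147 -27.7821837 ] [-3.64378231  1.48572683 20.60026713] [[-0.001, -0.972, -0.233, 65.748], [1.0, -0.001, -0.0, -0.972], [0.0, -0.233, 0.972, -160.226], [0.0, 0.0, 0.0, 1.0]]
[0.26120947 1.08425568 0.12185685] 0.11332030640915036
```

View pics/w3c.png

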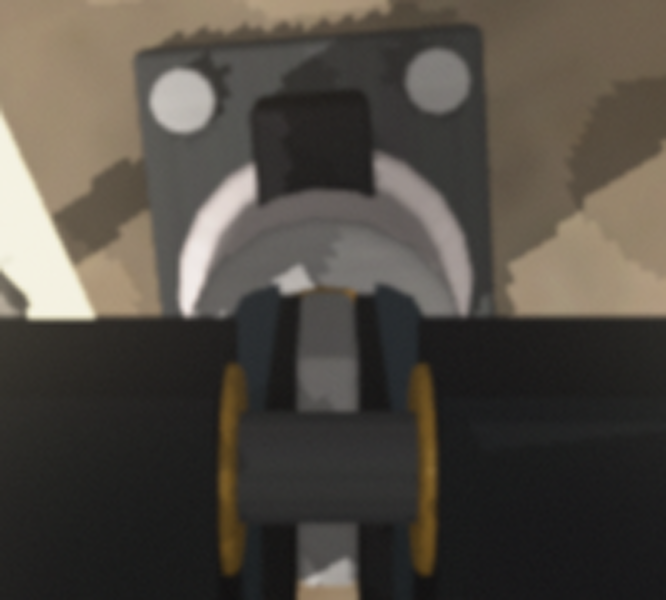

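The bow is flush and square between the pads. It has turned 94° (the stop plus play), with spring torque present and about 20 N of downward push, so I'll hand in.

```bash
python3 -c "
from workcell import env
print(env.job_done())"
```

```text
the job is handed in; nothing more can be done
None
```

I handed the job in with the square-bowed key fully home in the lock, turned clockwise about 94° to the stop, and still gripped at 55 N. No pass or fail verdict was returned.

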